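Load the yoghurt maker, wedge its dovetail lid shut and set the dial

TASK

Start a batch of yoghurt: stand every yoghurt jar on the worktop upright in a well of the yoghurt maker, one to a well, and with all the jars in, slide the dovetailed lid, narrow end first, along its tapered rails until it wedges tight, fully home. Then turn the dial to the long broad mark, the fourth counting off as the first, and leave everything else on the worktop where it stands.

Things in the scene. Friction and masses are not known exactly. Their poses are not given: they have to be found in the camera images.
- maker: yoghurt maker, a fixed white box; origin under the middle of its chamber, at worktop height; +x is the way the lid slides shut (roughly away from the robot, yaw within 0.3 rad), z up. Box x -134 to +92, y +-120 mm, top at z = 51.5. Open chamber x +-86, y +-72 mm, floor z = 8, ribs between the wells up to z = 20. Beyond x = 92 a lower console with the dial: top z = 40, to x = 180 mm
- well0 (a point): middle of the floor of a well at maker x = 37, y = 34 mm, z = 8; a square recess 56 x 56 mm, 12 mm deep. Any jar may go into any well, one to a well. Reach in with the fingers opening along the maker's x: 49 mm free from the well's middle to the end wall, 26 mm between two jars
- well1 (a point): middle of the floor of a well at maker x = 37, y = -34 mm, z = 8; a square recess 56 x 56 mm, 12 mm deep. Any jar may go into any well, one to a well. Reach in with the fingers opening along the maker's x: 49 mm free from the well's middle to the end wall, 26 mm between two jars
- well2 (a point): middle of the floor of a well at maker x = -37, y = 34 mm, z = 8; a square recess 56 x 56 mm, 12 mm deep. Any jar may go into any well, one to a well. Reach in with the fingers opening along the maker's x: 49 mm free from the well's middle to the end wall, 26 mm between two jars
- well3 (a point): middle of the floor of a well at maker x = -37, y = -34 mm, z = 8; a square recess 56 x 56 mm, 12 mm deep. Any jar may go into any well, one to a well. Reach in with the fingers opening along the maker's x: 49 mm free from the well's middle to the end wall, 26 mm between two jars
- home (a point): on the maker's middle line at x = 0, on the box's top (z = 51.5 mm), axes as the maker: the lid's foot point is here, within about 3 mm, when wedged tight, its narrow end then flush with the box's +x end
- way (a point): on the maker's middle line at the wide, entry end of the lid's way (maker x = -134, z = 51.5 mm). Two aluminium rails on the box's top, to z = 64 mm, lean inwards 20 degrees and converge towards +x by 5 degrees each: inner faces at their foot are 103 mm from the middle line at x = -134, 91 at x = 0, 83 at x = +92; at their upper edge 5 mm less
- lid_foot (a point): loose steel lid, 0.4 kg, middle of its underside; +x to its narrow end, z up. 184 mm long, 12 thick, flanks dovetailed as the rails: foot 182 mm wide at mid-length, 198 at the wide end, 166 at the narrow; top 9 mm narrower. Lies handle up. Fits down between the rails over 60 mm short of home (80 to 90 is easy), then slides along +x and wedges by friction; about 15 N sets it tight
- lid_handle (a point): grip point on the lid's handle, 34 mm above the underside at the lid's middle: a black upright bar 14 mm thick (along lid x), 64 mm long (along lid y), from 12 to 48 mm above the underside
- jar0_mid (a point): one of three or four equal yoghurt jars: squat upright white cylinder with steel cap, 48 mm diameter, 40 mm high, 0.14 kg; this point is its middle, 20 mm above the base; z up. Grip its upper half, so that the fingertips clear the ribs of the wells. None if absent in this run (or while held)
- jar1_mid (a point): one of three or four equal yoghurt jars: squat upright white cylinder with steel cap, 48 mm diameter, 40 mm high, 0.14 kg; this point is its middle, 20 mm above the base; z up. Grip its upper half, so that the fingertips clear the ribs of the wells. None if absent in this run (or while held)
- jar2_mid (a point): one of three or four equal yoghurt jars: squat upright white cylinder with steel cap, 48 mm diameter, 40 mm high, 0.14 kg; this point is its middle, 20 mm above the base; z up. Grip its upper half, so that the fingertips clear the ribs of the wells. None if absent in this run (or while held)
- jar3_mid (a point): one of three or four equal yoghurt jars: squat upright white cylinder with steel cap, 48 mm diameter, 40 mm high, 0.14 kg; this point is its middle, 20 mm above the base; z up. Grip its upper half, so that the fingertips clear the ribs of the wells. None if absent in this run (or while held)
- dial_grip (a point): grip point of the dial on its vertical axis, 61 mm above the worktop: a grey bar grip 44 mm long (along this point's x), 13 mm thick, from z = 47 to 71 mm; white pointer at the -x end. Turns with the dial
- dial (a joint): angle of the dial, rad, growing clockwise seen from above; 0 = off, pointer to the maker's -x. Five detents, each with a white mark, at 0, 0.5, 1.0, 1.5 and 2.0; the fourth mark (1.5, pointer nearly to the maker's +y) is long and broad, the others short and thin. Detents pull in from +-0.2 rad and take about 0.1 N m to pass
- eggcup: white egg cup, 48 mm across, 55 mm high, among the jars; a bystander, leave it be; origin under its middle
- shaker: wooden pepper shaker, 42 mm across, 75 mm high, among the jars; a bystander, leave it be; origin under its middle
- mug: white mug, 76 mm across, 85 mm high; a bystander, leave it be; origin under its middle
- bowl: white bowl, 110 mm across, 45 mm high; a bystander, leave it be; origin under its middle
- spoon: wooden spoon lying on the worktop between lid and robot; a bystander, leave it be; origin under its middle
- lid: the lid as a whole; same place and axes as its foot point
Not all that is in view belongs to the job. What is shaped like the part that bears jar1_mid but black or purple is not meant.

How it is judged:
By the outcome, as a careful person would: the job done as asked, in the order asked, and still so for the second after the job is handed in, with the robot touching nothing.
Of jar0, jar1, jar2, jar3 only 3 to 4 are there at a start; the rules pass over those that are not, and their reading is None.
At some moment in a run one of jar0, jar1, jar2, jar3 may be knocked a few centimetres aside while the robot is not near it.
Once in a run the grip may slacken for a moment while it holds something.
It also fails if it takes over 210 s, if anything falls off the work surface, if the arm or the gripper's body presses on something with over 40 N, if the wrist force passes 120 N, or if a joint passes its speed limit or range.

ROBOT

A 6-joint arm with a two-finger parallel gripper is mounted at the origin on the work surface. World frame = base frame: x ahead of the robot, y to its left, z up, the work surface at z = 0. Lengths are in mm, angles in rad, forces in N, time in s.
With the tool pointing down it reaches from about 375 to 975 mm from the base axis. Payload 3.8 kg.
Tool frame: the origin (TCP) lies at the very end of the fingers, on their centre line; the grasp point (between the pads) lies 19 mm behind it; z points along the fingers, y is the line along which they close (so a half turn about z gives the same grasp; the last joint's range is limited). The gripper opens to 85 mm and grips with 20 to 120 N. Pads are 22 mm wide; open, the fingers measure 114 mm over their backs; the gripper's body (76 mm by 85 mm) begins 54 mm behind the grasp point. The pads swing forward as they close: fully open they stand 13 mm farther back than shut.
Start: joints at [1.065, 0.264, 1.604, -0, 1.274, -0.037], TCP at [304.973, 602.171, 231.28] pointing down, gripper open.
Joint ranges: [-2.63, 2.63], [-0.94, 2.18], [0.31, 2.57], [-1.31, 4.45], [0, 2.66], [-2.55, 2.55]. Speed limits (rad/s): [2.57, 2.57, 3.14, 3.14, 3.14, 3.14].

INTERFACE

Orientations are given as a unit quaternion [x, y, z, w].
In Python, from workcell import ctrl gives the robot as it stands. The module is installed in compiled form; this text tells all that it offers. Calls block until the motion is done:
- ctrl.move_pose(position, orientation): joint-space move of the TCP to a pose.
- ctrl.move_l(position, rotation=None, v=150): straight line of the TCP; rotation=None keeps the orientation; v is the mean speed in mm/s.
- ctrl.goto_joints(angles): joint-space move.
- ctrl.command_gripper(opening, grip_force=None): finger opening in mm; grip_force is the grip in N (None keeps the last); returns when the fingers have stopped.
- ctrl.dwell(seconds).
- ctrl.solve_ik(position, orientation): joint angles nearest the present ones, or None.
- ctrl.capture(name): name is "scene" or "top" or "wrist"; returns a dict with "frame" (420x560x3 uint8, red, green, blue), "z_map" (420x560 float32, mm along the optical axis (not along the pixel's ray), 0 where there is no reading), "fx", "fy", "cx", "cy" (pixels), "extrinsics" (4x4, takes a point from camera to world coordinates). Camera axes: x right, y down, z forward; pixel columns grow to the right and rows downward; lengths in mm; the calibration is good to about 2 mm. A picture is of the moment at which its call begins.
A pose or a line that the arm cannot do raises ctrl.PlanningError and nothing moves.
- ctrl.close_job(): hands the job in; it is judged then, once.
Readings, each from a call of its own:
- ctrl.current_clock(): time.
- ctrl.current_joint_pos(): joint angles.
- ctrl.current_qd(): joint speeds.
- ctrl.current_tau(): joint torques, N m.
- ctrl.current_ee_pos(): TCP position.
- ctrl.current_orientation(): TCP orientation.
- ctrl.current_ft_force(): force on the tool from outside, world axes, zero at the start.
- ctrl.current_moment(): the same for the moment, N m.
- ctrl.current_opening(): finger opening in mm.
- ctrl.current_grasp_force(): force on a finger pad.
Only numpy, scipy, OpenCV 4.12 (cv2) and the standard library are available. Lean on these libraries where they do the work, as an engineer would, in place of code of your own. Each camera call takes 0.05 s, during which the arm holds its last target. There are 200 camera calls.

## Working session

There is one attempt and no reset: what is moved stays moved. The work goes in short steps, each a Python script; the robot and the scene stay as the last script left them, time stands still between calls to the robot, and variables do not carry over. Pictures are saved under pics/ and viewed, at most 14 in all, crops included, and the job is handed in when it is done.

```bash
mkdir -p pics; cat > h.py <<'E'
import numpy as np, cv2
from workcell import ctrl
def cap(n,save=None):
    c=ctrl.capture(n)
    if save: cv2.imwrite('pics/'+save,cv2.cvtColor(c['frame'],cv2.COLOR_RGB2BGR))
    return c
def cloud(c):
    z=c['z_map']; v,u=np.mgrid[:z.shape[0],:z.shape[1]]
    P=np.stack([(u-c['cx'])/c['fx']*z,(v-c['cy'])/c['fy']*z,z,np.ones_like(z)],-1)
    W=(P@np.array(c['extrinsics']).T)[...,:3]; W[z==0]=np.nan
    return W
E
python3 - <<'E'
from h import *
import pickle
for n in('top','scene'):
    c=cap(n,n+'1.png'); pickle.dump(c,open(n+'1.pkl','wb')); print(n,np.round(c['extrinsics'],2).tolist(),c['fx'])
E
```

```text
top [[0.02, -0.99, 0.11, 433.3], [-1.0, -0.03, -0.01, 26.64], [0.01, -0.11, -0.99, 1004.64], [0.0, 0.0, 0.0, 1.0]] 409.80675223124916
scene [[0.34, 0.72, -0.6, 1204.83], [0.94, -0.26, 0.23, -203.31], [0.01, -0.64, -0.77, 913.38], [0.0, 0.0, 0.0, 1.0]] 395.06248212397725
```

View pics/top1.png

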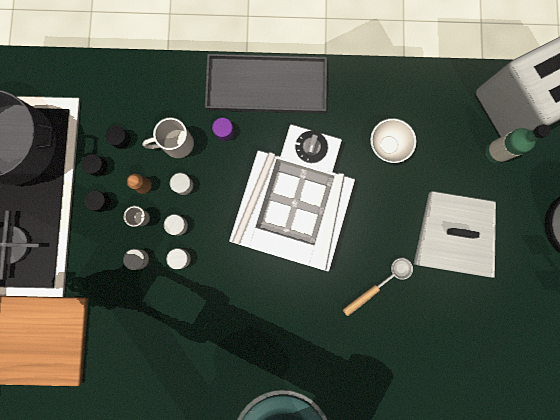

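View pics/scene1.png

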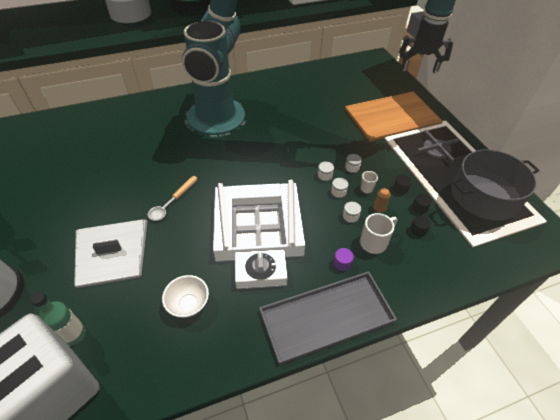

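```bash
python3 - <<'E'
from h import *
import pickle
c=pickle.load(open('top1.pkl','rb'));W=cloud(c)
s=pickle.load(open('scene1.pkl','rb'));S=cloud(s)
a=cv2.resize(c['frame'][115:280,75:235],None,fx=2.4,fy=2.4,interpolation=2)
b=cv2.resize(s['frame'][145:265,310:440],None,fx=3,fy=3,interpolation=2)
im=np.zeros((400,790,3),np.uint8);im[:a.shape[0],:a.shape[1]]=a[:400];im[:b.shape[0],400:400+b.shape[1]]=b
cv2.imwrite('pics/crop1.png',im[...,::-1])
m=cv2.resize(c['frame'][120:275,225:360],None,fx=3.8,fy=3.8,interpolation=2)
cv2.imwrite('pics/crop2.png',m[...,::-1])
def blob(W,ctr,z0,z1,r):
    d=np.hypot(W[...,0]-ctr[0],W[...,1]-ctr[1]);k=(d<r)&(W[...,2]>z0)&(W[...,2]<z1);P=W[k]
    return np.r_[(P[:,:2].max(0)+P[:,:2].min(0))/2,np.median(P[:,2]),len(P)]
for n,(u,v) in dict(jA=(181,183),jB=(175,225),jC=(178,258),jD=(136,259),egg=(134,216),shk=(139,183),pur=(223,128),mug=(173,138)).items():
    p=W[v,u]; print(n,p.round(),blob(W,p,p[2]-8,p[2]+8,35).round(1),blob(S,p,p[2]-8,p[2]+8,30).round(1))
def rect(P): 
    r=cv2.minAreaRect(P[:,:2].astype(np.float32)); return np.round(r[0],1),np.round(r[1],1),round(r[2],2)
def sel(W,u0,u1,v0,v1,z0,z1):
    w=W[v0:v1,u0:u1].reshape(-1,3); return w[(w[:,2]>z0)&(w[:,2]<z1)]
L=sel(W,405,505,185,285,5,20);print('lid',rect(L),np.median(L[:,2]))
H=sel(W,405,505,185,285,35,60);print('handle',rect(H),np.median(H[:,2]))
M=sel(W,225,360,120,275,47,80);print('box',rect(M),len(M))
for nm,pts in dict(box=[(260,151),(231,240),(328,269),(354,178)],cons=[(288,126),(340,139)],dial=[(312,146)],handle=[(462,233)]).items():
    print(nm,[W[v,u].round().tolist() for u,v in pts])
E
```

```text
jA [594. 253.  41.] [594.8 255.2  40.7 323. ] [596.7 257.2  39.8 181. ]
jB [493. 261.  42.] [494.7 262.8  40.8 330. ] [498.3 266.4  39.9 157. ]
jC [417. 250.  42.] [415.7 252.7  40.7 339. ] [417.2 255.   39.7 140. ]
jD [412. 348.  40.] [412.1 352.9  40.5 350. ] [414.6 354.5  40.2 139. ]
egg [515. 370.   7.] [515.6 370.7   1.8 311. ] [517.5 371.4   1.6  66. ]
shk [586. 342.  69.] [592.  352.5  70.6 186. ] [596.7 353.6  70.6  90. ]
pur [730. 158.  43.] [733.6 159.7  40.8 309. ] [735.4 161.6  40.1 231. ]
mug [712. 286.   6.] [711.8 283.    6.1 314. ] [716.9 292.8   2.3  37. ]
lid (array([ 492.1, -410.6]), array([244.9, 247.2]), 0.07) 13.316058791182172
handle (array([ 492. , -420.9]), array([63.5, 14. ]), 81.77) 48.9345861539918
box (array([575.4, -24.7]), array([240.5, 309. ]), 74.6) 5627
box [[674.0, 67.0, 51.0], [461.0, 128.0, 52.0], [400.0, -98.0, 51.0], [624.0, -167.0, -0.0]]
cons [[753.0, 0.0, -0.0], [711.0, -125.0, 41.0]]
dial [[683.0, -55.0, 74.0]]
handle [[491.0, -412.0, 49.0]]
```

View pics/crop1.png

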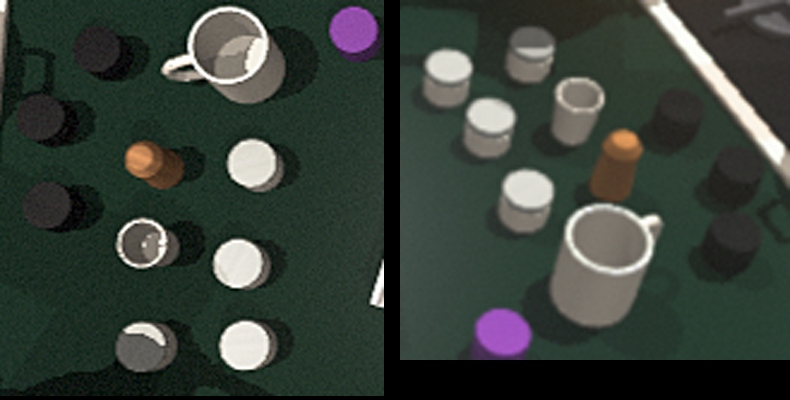

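View pics/crop2.png

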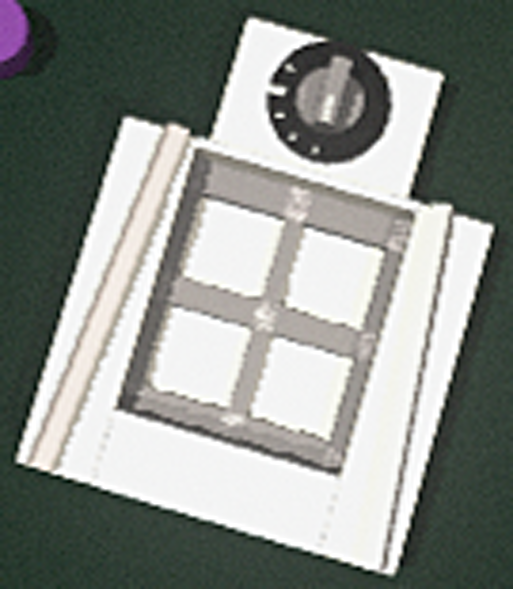

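Crop 1 shows four white, capped jars: top-view pixels (181,183), (175,225), (178,258) and (136,259). The last is half in the arm's shadow, but the scene view at (353,163) shows a white body and steel cap, so it counts. The purple piece (223,128), the black ones, the open egg cup (134,216) and the shaker (139,183) are not meant. Crop 2 shows the maker with its dial bar aligned along maker x, and the broad mark on the left. The lid's narrow end points to world +x.

```bash
cat >> h.py <<'E'
from scipy.spatial.transform import Rotation as Ro
def quat(a):
    "tool down, closing line (tool y) along world angle a"
    y=np.array([np.cos(a),np.sin(a),0]);z=np.array([0,0,-1.]);x=np.cross(y,z)
    return Ro.from_matrix(np.stack([x,y,z],1)).as_quat()
def best(p,a):
    "of the two half-turn grasps, the one with the last joint nearer zero"
    o=[]
    for k in(a,a+np.pi):
        j=ctrl.solve_ik(list(p),list(quat(k)))
        if j is not None:o.append((abs(j[5]),k))
    return quat(min(o)[1])
def go(p,a): q=best(p,a);ctrl.move_pose(list(p),list(q));return q
def rect(P):
    r=cv2.minAreaRect(P[:,:2].astype(np.float32));return np.array(r[0]),r[1],r[2]
def near(W,c,r,z0,z1):
    k=(np.hypot(W[...,0]-c[0],W[...,1]-c[1])<r)&(W[...,2]>z0)&(W[...,2]<z1);return W[k]
def fitmaker(W,dial=(683,-55)):
    k=(W[...,2]>46)&(W[...,2]<67)&(np.hypot(W[...,0]-550,W[...,1]+20)<190)
    k&=np.hypot(W[...,0]-dial[0],W[...,1]-dial[1])>38
    k=cv2.morphologyEx(k.astype(np.uint8),cv2.MORPH_OPEN,np.ones((3,3),np.uint8))>0
    c,s,a=rect(W[k]);a=np.deg2rad(a)
    a=(a+np.pi/4)%(np.pi/2)-np.pi/4
    return c+21*np.array([np.cos(a),np.sin(a)]),a,s
E
python3 - <<'E'
from h import *
import pickle
W=cloud(pickle.load(open('top1.pkl','rb')));print(fitmaker(W))
print('home j',ctrl.current_ee_pos())
p=[510,-20,400]
q=go(p,-.28);c=cap('wrist','w1.png');W=cloud(c);print(fitmaker(W));print(np.round(c['extrinsics'],2).tolist(),ctrl.current_joint_pos())
k=(W[...,2]>66)&(np.hypot(W[...,0]-683,W[...,1]+55)<45);print('dial',rect(W[k]),k.sum())
pickle.dump(c,open('w1.pkl','wb'))
E
```

```text
(array([555.83329659, -19.48062996]), np.float64(-0.2706219078583638), (240.5364990234375, 226.564208984375))
home j [304.63561739 601.58433841 230.07626987]
(array([557.65285829, -18.23122822]), np.float64(-0.27094028876668297), (240.56300354003906, 226.74948120117188))
[[0.96, -0.26, -0.08, 532.18], [-0.28, -0.91, -0.3, 55.61], [0.0, 0.31, -0.95, 542.59], [0.0, 0.0, 0.0, 1.0]] [-8.66748799e-02 -1.09544031e-01  1.70156506e+00  2.15693917e-04
  1.55020686e+00  1.91993823e-01]
dial (array([692.21472168, -54.87785339]), (12.211823463439941, 44.38191223144531), 75.0345687866211) 276
```

View pics/w1.png

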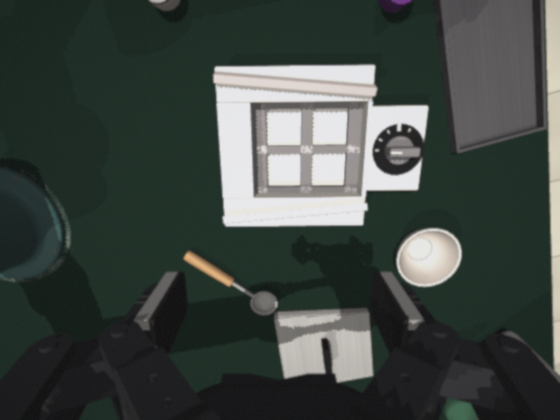

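The wrist and top fits of the maker agree to 2 mm (240.5 x 226.6 mm, yaw -0.271). Next, the first jar.

```bash
cat >> h.py <<'E'
MO=np.array([557.,-19.]);MA=-0.271
def mk(x,y): c,s=np.cos(MA),np.sin(MA);return MO+[c*x-s*y,s*x+c*y]
WELL=[(37,34),(37,-34),(-37,34),(-37,-34)]
def jars(W):
    k=((W[...,2]>35)&(W[...,2]<47)).astype(np.uint8)
    k=cv2.morphologyEx(k,cv2.MORPH_OPEN,np.ones((3,3),np.uint8))
    n,l,st,_=cv2.connectedComponentsWithStats(k);o=[]
    for i in range(1,n):
        if 150<st[i,4]<500:
            P=W[l==i];c,r=cv2.minEnclosingCircle(P[:,:2].astype(np.float32))
            if 19<r<31:o.append(np.r_[P[:,:2].mean(0),r])
    return np.array(o)
def findjar(p,lim=70):
    J=jars(cloud(ctrl.capture('top')))
    d=np.hypot(*(J[:,:2]-p).T);i=d.argmin();print('jar near',p,J[i].round(1));assert d[i]<lim
    return J[i,:2]
def held(): return ctrl.current_opening(),ctrl.current_grasp_force()
def pick(p,a=np.pi/2,z=13):
    ctrl.command_gripper(78)
    q=go([*p,200],a);p2=findjar(p)
    ctrl.move_l([*p2,110],list(q));ctrl.move_l([*p2,z],v=100)
    ctrl.command_gripper(40,60);print('held',held())
    ctrl.move_l([*p2,200]);print('held',held(),ctrl.current_ft_force())
def place(w,z=23.5):
    p=mk(*WELL[w]);q=go([*p,200],MA);print('held',held());assert held()[0]>44
    ctrl.move_l([*p,60],list(q));f0=ctrl.current_ft_force()[2];h=34.
    ctrl.move_l([*p,h],v=60)
    while h>z-2.5:
        h-=1.5;ctrl.move_l([*p,h],v=30);f=ctrl.current_ft_force()[2]-f0
        if f>5:break
    print('down at',h,f,held())
    ctrl.command_gripper(58);ctrl.move_l([*p,60],v=80);ctrl.move_l([*p,200])
E
python3 - <<'E'
from h import *
pick((595,255));place(0);print(ctrl.current_clock())
c=cap('wrist','w2.png');W=cloud(c);p=mk(37,34);P=near(W,p,35,42,60);print(P.mean(0),len(P))
E
```

```text
jar near (595, 255) [593.9 254.3  24.1]
held (46.2164320941748, 62.374187707901)
held (46.505035710151915, 61.97861909866333) [-0.8705253 -0.3020003 -2.0772023]
held (46.60619021087265, 61.63932681083679)
down at 20.5 13.894916132792197 (46.139208860515694, 66.37320399284363)
15.05
[602.59835852   1.9403498   48.20588031] 1921
```

View pics/w2.png

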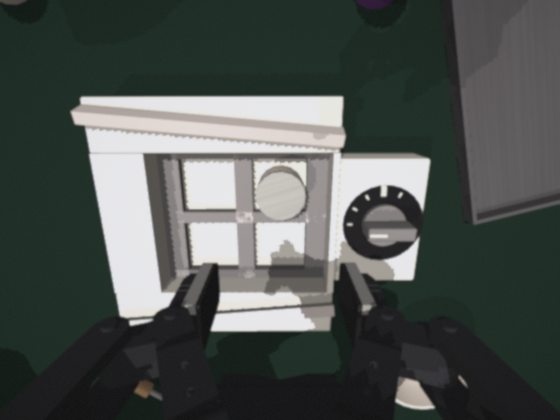

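The jar is seated (cap at z = 48 at pixel (280,195)), and the dial's white pointer at (378,236) points to maker -x, i.e. off. I'll do the remaining jars now.

```bash
python3 - <<'E'
from h import *
for p,w in(((495,263),2),((416,253),1),((412,353),3)):
    pick(p);place(w)
    W=cloud(cap('wrist'));P=near(W,mk(*WELL[w]),33,40,62);print(w,P.mean(0)-[*mk(*WELL[w]),0],P[:,2].std(),len(P))
print(ctrl.current_clock());cap('top','top2.png');cap('wrist','w3.png')
E
```

```text
jar near (495, 263) [484.8 262.2  22.8]
held (46.280269307979644, 60.94963073730469)
held (45.854265055000816, 61.531251668930054) [-1.04773281 -0.66773952 -2.08608737]
held (45.88687410531866, 61.49598240852356)
down at 32.5 14.596435723775862 (46.11992452873566, 63.58083128929138)
2 [ 0.71520738 -0.3567029  53.47264964] 3.68499362303915 2026
jar near (416, 253) [548.9 453.8  23.9]Traceback (most recent call last):
  File "<stdin>", line 3, in <module>
  File "h.py", line 55, in pick
    q=go([*p,200],a);p2=findjar(p)
                        ~~~~~~~^^^
  File "h.py", line 50, in findjar
    d=np.hypot(*(J[:,:2]-p).T);i=d.argmin();print('jar near',p,J[i].round(1));assert d[i]<lim
                                                                                     ^^^^^^^^
AssertionError
```

```bash
python3 - <<'E'
from h import *
p=mk(-37,34)
q=go([560,60,300],MA+0)
c=cap('wrist','w4.png');W=cloud(c);P=near(W,p,45,44,64)
k=(P[:,2]>44)
A=np.c_[P[:,:2]-p,np.ones(len(P))];s=np.linalg.lstsq(A,P[:,2],rcond=None)[0];print(P.mean(0),p,s,P[:,2].min(),P[:,2].max())
E
```

```text
[532.25088886  27.10989316  53.25311489] [530.45199624  23.66384297] [-5.01726990e-02 -1.58282682e-01  5.38888203e+01] 44.403553477714354 61.78593617366238
```

View pics/w4.png

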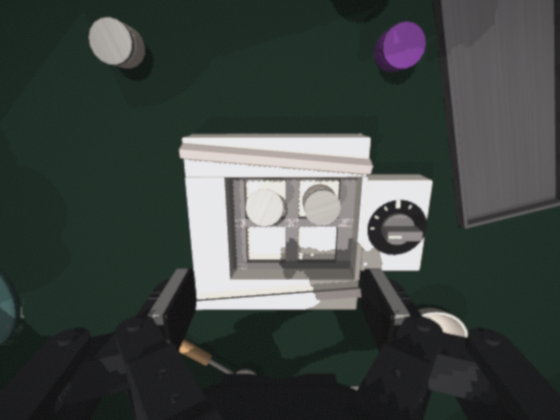

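Jar 2 is tilted on the middle rib (cap at (265,207)). The arm had partly hidden it from the top camera, so the grasp was off-centre. I'll regrip it, shift it and reseat it.

```bash
cat >> h.py <<'E'
def tomk(P): d=P[...,:2]-MO;c,s=np.cos(MA),np.sin(MA);return np.stack([c*d[...,0]+s*d[...,1],-s*d[...,0]+c*d[...,1]],-1)
def cap_in(W,w):
    m=tomk(W);x,y=WELL[w];k=(abs(m[...,0]-x)<36)&(abs(m[...,1]-y)<34)&(W[...,2]>43)&(W[...,2]<64)
    k=cv2.morphologyEx(k.astype(np.uint8),cv2.MORPH_OPEN,np.ones((5,5),np.uint8))>0
    c,r=cv2.minEnclosingCircle(m[k].astype(np.float32));z=W[k][:,2]
    return np.array(c),m[k].mean(0),r,z.mean(),z.std()
def seat(w):
    r=cap_in(cloud(cap('wrist')),w);print('seat',w,[np.round(v,1) for v in r]);return r
E
python3 - <<'E'
from h import *
r=seat(2);c=(r[0]+r[1])/2
print(seat(0)[0])
ctrl.command_gripper(58)
p=mk(*c);q=go([*p,150],MA);ctrl.move_l([*p,60],list(q))
ctrl.move_l([*p,27],v=60);ctrl.command_gripper(40,60);print(held())
ctrl.move_l([*p,50],v=60);f0=ctrl.current_ft_force()[2]
p=mk(*WELL[2]);ctrl.move_l([*p,50],v=60);h=40
while h>19:
    h-=1.5;ctrl.move_l([*p,h],v=30);f=ctrl.current_ft_force()[2]-f0
    if f>6:break
print(h,f);ctrl.command_gripper(58);ctrl.move_l([*p,60],v=80);ctrl.move_l([*p,200]);seat(2)
print(ctrl.current_clock())
E
```

```text
seat 2 [array([-36.3,  34.3]), array([-36.6,  34.3]), np.float64(23.5), np.float64(53.3), np.float64(3.7)]
seat 0 [array([38.2, 31.5]), array([38.1, 32.7]), np.float64(23.9), np.float64(48.3), np.float64(0.9)]
[38.2186203  31.54295921]
(46.61490678277639, 61.519432067871094)
26.5 8.593671598212062
seat 2 [array([-36. ,  33.2]), array([-36.1,  33.8]), np.float64(23.6), np.float64(53.5), np.float64(3.7)]
36.4833
```

```bash
python3 - <<'E'
from h import *
r=seat(2);c=(r[0]+r[1])/2
p=mk(*c);q=go([*p,150],MA);ctrl.move_l([*p,60],list(q))
ctrl.move_l([*p,27],v=60);ctrl.command_gripper(40,60);print(held())
ctrl.move_l([*p,48],v=60);f0=ctrl.current_ft_force()[2]
p=mk(-37,40.5);ctrl.move_l([*p,48],v=60);h=38
while h>18:
    h-=1.5;ctrl.move_l([*p,h],v=30);f=ctrl.current_ft_force()[2]-f0
    if f>4:break
print(h,f);ctrl.command_gripper(58);ctrl.move_l([*p,60],v=80)
go([*mk(-37,34),200],MA);seat(2);cap('wrist','w5.png');cap('top','top2.png')
print(ctrl.current_clock())
E
```

```text
seat 2 [array([-36.2,  33.8]), array([-36.2,  33.7]), np.float64(23.6), np.float64(53.6), np.float64(3.7)]
(46.37157555023519, 61.514021158218384)
26.0 9.805985145856614
seat 2 [array([-35.8,  37.8]), array([-35.9,  38.4]), np.float64(23.7), np.float64(53.0), np.float64(3.2)]
43.2167
```

View pics/w5.png

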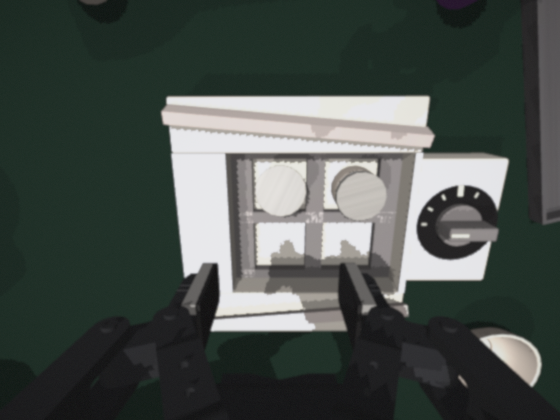

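```bash
cat >> h.py <<'E'
def tilt(W,w):
    "gradient of the cap's plane in maker axes"
    c=cap_in(W,w)[0];m=tomk(W);k=(np.hypot(*(m-c).transpose(2,0,1))<20)&(W[...,2]>40)&(W[...,2]<66)
    P=m[k]-c;return np.linalg.lstsq(np.c_[P,np.ones(len(P))],W[k][:,2],rcond=None)[0]
E
python3 - <<'E'
from h import *
W=cloud(cap('wrist'));print(tilt(W,2),tilt(W,0))
E
```

```text
[ 4.70821464e-03 -2.75013240e-01  5.30239058e+01] [1.88432508e-03 1.71489712e-04 4.83685671e+01]
```

Jar 2's base still hangs on the middle rib. The base centre is at about y = 27, tilted 0.27 rad. Well 3 beside it is empty, so I'll nudge the base into its well with closed fingers from that side.

```bash
python3 - <<'E'
from h import *
ctrl.command_gripper(0,40)
p=mk(-37,-24);q=go([*p,120],MA);ctrl.move_l([*p,60],list(q));ctrl.move_l([*p,24],v=60)
f0=np.array(ctrl.current_ft_force())
for y in np.arange(-14,2.1,1.5):
    ctrl.move_l([*mk(-37,y),24],v=30);f=np.array(ctrl.current_ft_force())-f0;print(round(y,1),f.round(1))
    if np.linalg.norm(f)>15:break
p=mk(-37,y-8);ctrl.move_l([*p,24]);ctrl.move_l([*p,120]);ctrl.command_gripper(58)
go([*mk(-37,34),200],MA);seat(2);W=cloud(cap('wrist'));print(tilt(W,2))
print(ctrl.current_clock())
E
```

```text
-14.0 [-0.7  0.6 -1.7]
-12.5 [-1.3  0.7 -0.9]
-11.0 [-1.5  0.2 -1.1]
-9.5 [-0.8  0.6 -0.8]
-8.0 [-0.8 -0.1 -1.2]
-6.5 [-1.2  0.8 -1.4]
-5.0 [-1.7 -0.1 -1.5]
-3.5 [-0.3  0.6 -2. ]
-2.0 [-1.2  0.4 -1.3]
-0.5 [-0.7  0.8 -0.9]
1.0 [-0.8  0.2 -1.6]
seat 2 [array([-35.3,  35. ]), array([-35.4,  35.7]), np.float64(24.0), np.float64(48.3), np.float64(0.8)]
[2.33952627e-03 1.50093416e-03 4.83213956e+01]
50.7917
```

Seated and level. I'll relocate the last two jars with the arm out of the top camera's way.

```bash
python3 - <<'E'
from h import *
c=cap('top','top3.png');print(jars(cloud(c)).round(1))
c=cap('scene');S=cloud(c);print(jars(S).round(1))
E
```

```text
[[733.4 160.5  24.2]
 [705.5 415.4  24.6]
 [635.2 466.4  24.1]
 [547.2 453.   24.6]
 [415.4 252.2  23.9]
 [411.5 352.3  24.4]]
[[639.1 468.6  26.1]
 [709.2 416.9  24.5]
 [736.5 162.3  24.7]]
```

View pics/top3.png

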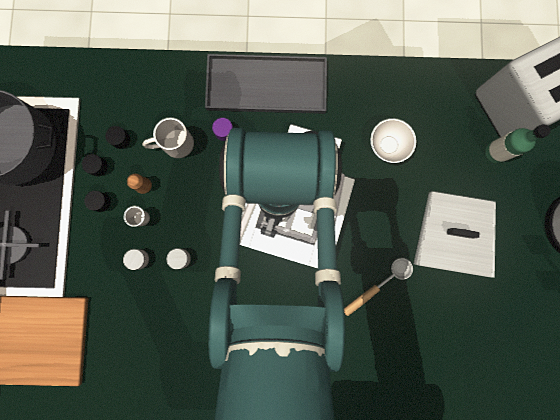

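Both remaining jars are clear at (178,258) and (135,259).

```bash
sed -i 's/q=go(\[\*p,200\],a);p2=findjar(p)/p2=findjar(p);q=go([*p2,200],a)/' h.py
python3 - <<'E'
from h import *
for p,w in(((415,252),1),((412,352),3)):
    pick(p);place(w);r=seat(w);print(tilt(cloud(cap('wrist')),w),ctrl.current_clock())
    if r[3]>50.3 or r[4]>1.5:break
E
```

```text
jar near (415, 252) [415.4 252.2  23.8]
held (46.005702886858, 61.63179874420166)
held (46.48596073212072, 61.524860858917236) [ 0.23410687  0.00288181 -0.71415392]
held (46.346919473857966, 61.50210499763489)
down at 20.5 11.017646926064018 (46.50756980365626, 62.932130098342896)
seat 1 [array([ 38.6, -35.6]), array([ 38.5, -34.8]), np.float64(24.0), np.float64(48.2), np.float64(0.8)]
[ 3.56495155e-04 -1.12943329e-03  4.83366331e+01] 63.5
jar near (412, 352) [411.7 352.3  24.3]
held (46.55492553100516, 61.86677098274231)
held (46.47507362364894, 61.65353178977966) [ 0.55936555 -0.40185306 -1.74109806]
held (46.284361704528315, 61.47500395774841)
down at 20.5 14.85434141836828 (46.49387370056294, 63.33569526672363)
seat 3 [array([-35.6, -35.5]), array([-35.8, -34.8]), np.float64(24.1), np.float64(48.2), np.float64(0.8)]
[ 8.23613961e-04 -1.47524767e-03  4.83587481e+01] 76.7083
```

All four jars are seated at cap height 48. The lid is next.

```bash
python3 - <<'E'
from h import *
ctrl.command_gripper(60)
a=-0.14
q=go([480,-440,300],a);c=cap('wrist','w6.png');W=cloud(c)
H=near(W,(492,-421),60,38,56);r=rect(H);print('handle',r,len(H),H[:,2].mean())
k=(W[...,2]>6)&(W[...,2]<20)&(np.hypot(W[...,0]-491,W[...,1]+418)<145)
k=cv2.morphologyEx(k.astype(np.uint8),cv2.MORPH_OPEN,np.ones((5,5),np.uint8))
hull=cv2.convexHull(W[k>0][:,:2].astype(np.float32))
for e in(4,8):print(cv2.approxPolyDP(hull,e,True)[:,0].round(1).tolist())
E
```

```text
handle (array([ 494.63470459, -420.36608887]), (63.67806625366211, 13.31074047088623), 82.12422943115234) 580 48.127164971446724
[[594.7000122070312, -353.6000061035156], [417.5, -313.70001220703125], [391.0, -500.5], [574.2999877929688, -509.20001220703125]]
[[594.7000122070312, -353.6000061035156], [417.5, -313.70001220703125], [391.0, -500.5], [574.2999877929688, -509.20001220703125]]
```

View pics/w6.png

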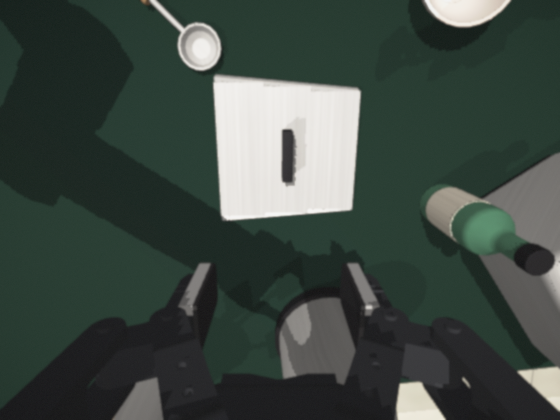

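The lid lies with its narrow end towards world +x. Corners and handle agree: centre (494.5,-420), yaw -0.137. I'll pick it up and bring it over the entry.

```bash
python3 - <<'E'
from h import *
p=[494.6,-420];a=-0.1365
q=go([*p,120],a);ctrl.move_l([*p,16],v=100)
ctrl.command_gripper(5,110);print(held())
ctrl.move_l([*p,160],v=100);print(held(),ctrl.current_ft_force())
W=cloud(cap('wrist'))
t=mk(-86,0)
# keep the same half-turn: rotate by MA-a
q2=(Ro.from_euler('z',MA-a)*Ro.from_quat(q)).as_quat()
ctrl.move_l([*t,160],list(q2),v=150);print(held(),ctrl.current_ft_force(),ctrl.current_clock())
c=cap('wrist','w7.png');W=cloud(c)
m=tomk(W);k=(W[...,2]>130)&(W[...,2]<180)&(abs(m[...,0]+86)<130)
P=np.c_[m[k],W[k][:,2]];print(P.min(0),P.max(0),np.median(P,0))
cap('scene','s2.png')
E
```

```text
(12.431739999324993, 108.46937656402588)
(12.373020829115521, 107.34910726547241) [-0.65934721  0.46271438 -4.06339524]
(12.183661070748403, 107.2883677482605) [-0.5963934  -0.32177545 -3.8701364 ] 85.5667
[-177.86081503  -93.2257481   144.3738265 ] [  7.79254272  97.05576784 179.99993878] [-91.83021567  41.92957082 155.5053691 ]
```

View pics/w7.png

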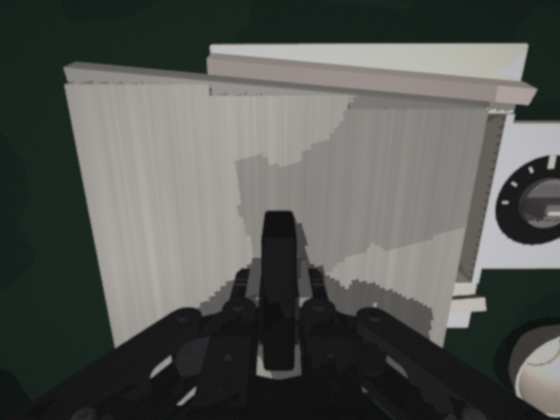

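The lid is held level and centred (x -178..+8, y ±95 in maker axes). I'll lower it between the rails and slide it.

```bash
python3 - <<'E'
from h import *
t=mk(-86,0);f0=np.array(ctrl.current_ft_force())
ctrl.move_l([*t,85],v=80);h=78.
ctrl.move_l([*t,h],v=40)
while h>66:
    h-=1.;ctrl.move_l([*t,h],v=25);f=np.array(ctrl.current_ft_force())-f0
    if f[2]>6:break
print('down',h,f.round(1),held())
d=np.array([np.cos(MA),np.sin(MA)])
if h<70:
    h+=0.3
    for x in np.arange(-80,-9,4.):
        ctrl.move_l([*mk(x,0),h],v=60);f=np.array(ctrl.current_ft_force())-f0
        print(x,(f[:2]@d).round(1),f.round(1))
        if f[:2]@d<-12 or np.linalg.norm(f)>30:break
print(held(),ctrl.current_clock())
E
```

```text
down 67.0 [-4.2  1.2  8.6] (12.539482196388207, 108.85082244873047)
-80.0 -0.5 [-0.3  0.8  7.6]
-76.0 -7.6 [-7.2  2.4 14.2]
-72.0 -6.8 [-6.5  2.  13.7]
-68.0 -5.8 [-5.4  2.2 13.4]
-64.0 -6.7 [-6.2  2.8 13.2]
-60.0 -6.3 [-5.9  2.2 13.2]
-56.0 -5.4 [-5.2  1.4 13.3]
-52.0 -6.6 [-6.2  2.3 13. ]
-48.0 -7.1 [-6.7  2.3 12.8]
-44.0 -6.8 [-6.5  2.2 13.3]
-40.0 -7.9 [-7.2  3.6 12.1]
-36.0 -6.3 [-6.   2.1 12. ]
-32.0 -7.2 [-6.8  2.5 13.1]
-28.0 -7.0 [-6.7  2.1 12.3]
-24.0 -5.6 [-5.4  1.5 12.4]
-20.0 -7.2 [-6.6  2.9 12.3]
-16.0 -6.1 [-5.7  2.6 12.3]
-12.0 -8.0 [-7.4  3.3 14. ]
(12.602340766769387, 109.49678778648376) 94.325
```

```bash
python3 - <<'E'
from h import *
d=np.array([np.cos(MA),np.sin(MA)])
ctrl.command_gripper(40);ctrl.move_l([*mk(-12,0),130]);ctrl.command_gripper(0,40)
ctrl.move_l([*mk(-55,0),130]);ctrl.move_l([*mk(-55,0),74],v=80)
f0=np.array(ctrl.current_ft_force());x=-42.
ctrl.move_l([*mk(x,0),74],v=40)
while x<-10:
    x+=1.;ctrl.move_l([*mk(x,0),74],v=20);f=np.array(ctrl.current_ft_force())-f0;fx=f[:2]@d
    if x>-26: print(x,fx.round(1),f.round(1))
    if fx<-28:break
ctrl.dwell(.5);print(tomk(np.array(ctrl.current_ee_pos())))
ctrl.move_l([*mk(-55,0),74],v=60);ctrl.move_l([*mk(-55,0),200])
q=go([*mk(0,-60),330],MA);c=cap('wrist','w8.png');W=cloud(c);m=tomk(W)
k=(W[...,2]>90)&(W[...,2]<108)&(abs(m[...,0])<40)&(abs(m[...,1])<50);print('handle',rect(m[k]),W[k][:,2].mean())
print(ctrl.current_clock())
E
```

```text
-25.0 -9.1 [-8.3  4.3  6.7]
-24.0 -9.0 [-7.8  5.6  7.5]
-23.0 -8.5 [-7.4  5.2  7.2]
-22.0 -9.8 [-8.6  5.5  8.1]
-21.0 -11.8 [-10.4   6.6   8.9]
-20.0 -11.2 [-9.9  6.5  9.3]
-19.0 -12.0 [-10.5   6.8   9.7]
-18.0 -12.0 [-10.5   7.2  10.5]
-17.0 -15.2 [-13.6   7.8  12.8]
-16.0 -18.5 [-16.8   8.8  15.1]
-15.0 -21.7 [-19.9   9.5  18.5]
-14.0 -24.9 [-22.8  10.9  21. ]
-13.0 -27.1 [-25.1  11.   24.2]
-12.0 -31.0 [-28.9  12.   26.2]
[-21.31588385   0.7128901 ]
handle (array([0.00886297, 0.50143242]), (13.311965942382812, 62.991111755371094), 0.3422781825065613) 99.71268106551405
108.0667
```

View pics/w8.png

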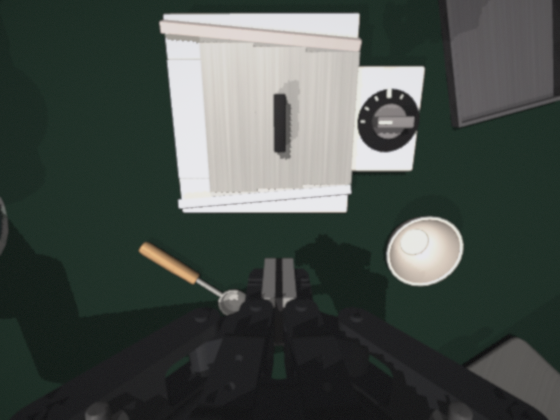

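The lid is home and flush: handle at maker x = 0.0, pushed to 31 N. The dial's pointer is at (385,122), still at off. I'll measure the bar and turn it 1.5 rad clockwise.

```bash
python3 - <<'E'
from h import *
W=cloud(cap('wrist'));m=tomk(W)
k=(W[...,2]>66)&(W[...,2]<76)&(np.hypot(m[...,0]-138,m[...,1])<32);r=rect(m[k]);print(r,W[k][:,2].mean())
c=r[0];p=mk(*c);assert abs(c[1])<6 and 128<c[0]<146
ctrl.command_gripper(45)
for a in(MA+np.pi/2,MA-np.pi/2):
    j=ctrl.solve_ik([*p,120],list(quat(a)))
    print(a,None if j is None else np.round(j,2))
    if j is not None and -2.4<j[5]+1.5<2.5 and -2.4<j[5]-1.5 : break
    if j is not None and j[5]+1.6<2.5: break
ctrl.move_pose([*p,120],list(quat(a)))
for s in(.75,1.5):print(s,np.round(ctrl.solve_ik([*p,120],list(quat(a-s))),2))
E
```

```text
(array([139.92626953,   1.55279589]), (44.053123474121094, 11.748505592346191), 0.19222435355186462) 71.22674616758269
1.2997963267948967 [-0.12  0.38  1.66 -0.    1.1  -1.41]
0.75 [-0.12  0.38  1.66 -0.    1.1  -0.66]
1.5 [-0.12  0.38  1.66 -0.    1.1   0.09]
```

```bash
python3 - <<'E'
from h import *
p=mk(139.9,1.2);a=MA+np.pi/2
ctrl.move_l([*p,50],list(quat(a)),v=80);ctrl.command_gripper(5,45);print(held())
for s in np.arange(.1,1.51,.1):
    ctrl.move_pose([*p,50],list(quat(a-s)))
    if s>1.35 or abs(s-.7)<.01:print(round(s,2),np.round(ctrl.current_ft_force(),1),np.round(ctrl.current_moment(),2),held()[0])
ctrl.command_gripper(45);ctrl.move_l([*p,120],v=80)
go([*mk(20,-60),330],MA);c=cap('wrist');W=cloud(c);m=tomk(W)
k=(W[...,2]>66)&(W[...,2]<76)&(np.hypot(m[...,0]-138,m[...,1])<32);print('dial',rect(m[k]))
k=(W[...,2]>90)&(W[...,2]<108)&(abs(m[...,0])<40)&(abs(m[...,1])<50);print('handle',rect(m[k]))
cv2.imwrite('pics/w9.png',cv2.resize(c['frame'][0:260,130:470],None,fx=2.3,fy=2.3)[...,::-1]);print(ctrl.current_clock())
E
```

```text
(11.703283515928877, 46.38747811317444)
0.7 [-0.7  5.1  6.1] [ 0.58  0.26 -0.04] 12.095390108229992
1.4 [-2.9  4.2  8.2] [ 0.57  0.61 -0.05] 11.917690957993718
1.5 [-3.4  3.1  8.5] [ 0.6  0.6 -0. ] 11.971475310127683
dial (array([140.15086365,   1.39161491]), (13.338830947875977, 43.656524658203125), 4.403036117553711)
handle (array([0.30702925, 0.4271698 ]), (14.089314460754395, 63.0352668762207), 0.16255612671375275)
117.6
```

View pics/w9.png

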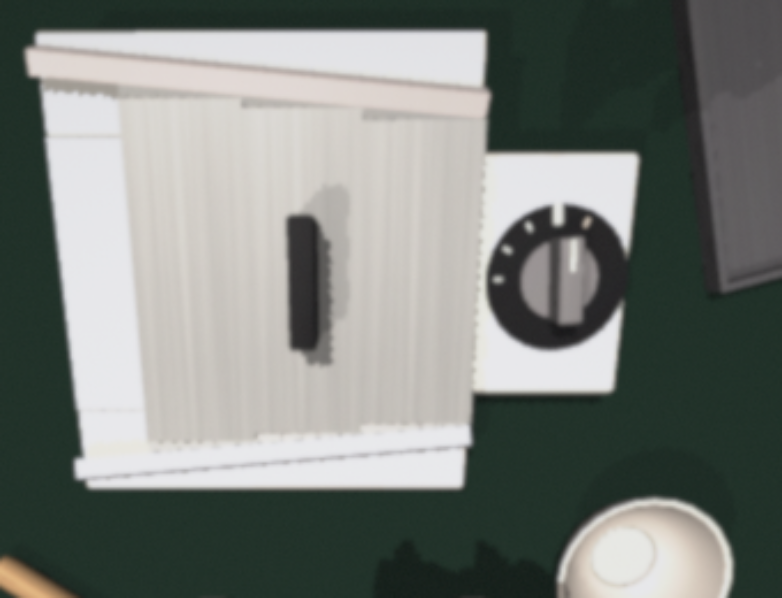

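The pointer (575,255) is at the broad fourth mark (558,213), seen with parallax. The measured dial angle is 1.49 rad, and the lid is still home. I'm handing the job in.

```bash
python3 -c "
from h import *
print(ctrl.close_job())"
```

```text
the job is handed in; nothing more can be done
None
```

The job is handed in, at about 118 s: all four jars are seated in their wells, the lid is wedged home (handle within 0.3 mm of its home position), and the dial is on the broad fourth mark (measured 1.49 rad).

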